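# Index the test carousel and lock it with its pin

### The arm

A 6-joint arm with a two-finger parallel gripper is mounted at the origin on the work surface. World frame = base frame: x ahead of the robot, y to its left, z up, the work surface at z = 0. Lengths are in m, angles in degrees, forces in N, time in s.
With the tool pointing down it reaches from about 0.3 to 0.75 m from the base axis. Payload 8.5 kg.
Tool frame: the origin (TCP) lies at the very end of the fingers, on their centre line; the grasp point (between the pads) lies 19 mm behind it; x points along the fingers, y is the direction in which the jaws open and shut, and the axes are right-handed (so a half turn about x gives the same grasp; the last joint's range is limited). The gripper opens to 85 mm and grips with 20 to 120 N. Pads are 22 mm wide; open, the fingers measure 114 mm over their backs; the gripper's body (76 mm by 85 mm) begins 54 mm behind the grasp point. The pads swing forward as they close: fully open they stand 13 mm farther back than shut.
Start: joints at [52.523, 21.807, 74.336, -0, 83.858, -12.336], TCP at [0.234, 0.498, 0.231] pointing down, gripper open.
Joint ranges: [-178.18, 178.18], [-50.72, 133.34], [12.68, 142.11], [-81.47, 261.47], [9.98, 163.14], [-165.26, 165.26]. Speed limits (degrees/s): [136.94, 136.94, 180, 180, 180, 180].

### API

Orientations are given as a 3x3 rotation matrix whose columns are the frame's x, y, z axes.
In Python, from rig import sensors, cams, env gives the robot as it stands.
- The arm moves only by the shell command python3 -m crank 'ROWS' [FORCE]. ROWS is a JSON object of lists of equal length, an entry for each row: "hand": the closure in counts, from 0 (fully open) to 255 (shut); "translation": the shift along the tool's x, y, z in m, a list of three; "dr": the turn, a rotation vector about the tool's x, y, z in rad, a list of three. A call has 1 to 5 rows; each row is the pose to reach, as a shift and turn from the pose commanded when the call began, along the tool's axes at that moment; what a row does not reach only later rows make up. A row lasts 1/10 s, in which the tool goes at most 50 mm and 8.59 degrees, less where a joint would pass 70% of its speed; a pose out of reach is approached as far as the arm can. A call with a gripper value outside its range is refused whole. The fingers move at their own pace and stop on an object; FORCE is the grip in N (left out, the last holds). Time passes only in rows, so rows that repeat a pose let the fingers close. It gives the time, the measured TCP pose, the force and the opening at its end, in the units of the state.
- sensors.observe(): the state, without advancing time (a new reading comes with each control period).
- cams.get_image(name): name is "side" or "top" or "wrist"; returns (picture, depth): 384x512x3 uint8, blue, green, red; 384x512 float32, m along the optical axis (not along the pixel's ray), 0 where there is no reading.
- cams.calibration(name): a dict with "vertical_fov" (degrees; the focal length in pixels is half the picture's height over the tangent of half this angle, whatever the lens; pixels are square), "cx", "cy" (the principal point, pixels), "extrinsics" (4x4, takes a point from camera to world coordinates). Camera axes: x right, y down, z forward; pixel columns grow to the right and rows downward; lengths in m; the calibration is good to about 2 mm. A picture is of the moment at which its call begins: read the wrist's pose just before it. calibration takes no time and is no camera call; for the wrist camera it gives the pose at the moment of the call.
- env.close_job(): hands the job in, once; it reports no verdict.
The state is a dict: "time_s": time; "q": joint angles; "qvel": joint speeds; "joint_efforts": joint torques, N m; "position": TCP position; "tool_rot": TCP orientation; "ft_force": force on the tool from outside, world axes, zero at the start; "wrist_torque": the same for the moment, N m; "grip_width": finger opening in m.
Only numpy, scipy, OpenCV 4.12 (cv2) and the standard library are available. Lean on these libraries where they do the work, as an engineer would, in place of code of your own. Each camera call takes 0.05 s, during which the arm holds its last target. There are 200 camera calls.

### The job

Stand the slim index pin from the wooden stand in the rim hole of the carousel station that carries the clear sensor cube and let go of it. Then turn the carousel gently, pushing only on its rim and not on the pin, until the cube faces the front pointer and the pin drops home into the lock bore underneath; do not force the table once the pin has caught, and leave the other things on the bench where they are.

Things in the scene. Friction and masses are not known exactly. Their poses are not given: they have to be found in the camera images.
- base: Square black carousel base, 285 mm, fixed. Origin in its middle on the bench, on the turning axis, z up; its -x side is the front, marked by a steel pointer (tip 171 mm from the axis). Inside, under the round table, is a flat grey plate, top at height 26 mm, with one lock bore 16 mm wide, 21 mm deep, 112.5 mm from the axis, near the front line. Press base and table gently (below 20 N).
- axis (a point): Centre of the round aluminium table's upper face (270 mm wide, 20 mm thick, face at height 48 mm), on the turning axis. Four devices up to 48 mm tall within 80 mm of the axis; counter-clockwise from above: clear cube with white holed top, tin, flat board, black block with shaft. Outside each a 13.6 mm through hole, 112.5 mm out. Light friction (1 N at the rim); it stays where left.
- turntable (a joint): Angle of the round table (rad). 0 = the cube's rim hole is exactly on the base's front line; positive = turned counter-clockwise seen from above. At the start it is +0.5 to +1.1, so the table must be turned clockwise. Stops at -0.6 and +1.7.
- hole (a point): Centre of the mouth of the rim hole belonging to the clear cube, at the table's upper face, 112.5 mm from the axis. It turns with the table; its x axis points from the hole to the axis.
- front (a point): Fixed point on the base's front line, 112.5 mm from the axis, at the table's upper face (height 48 mm). The lock bore was bolted on by eye: it lies up to 7.5 degrees to either side of this line, which side is not known and not measured; when the pin has caught, the cube's hole is there.
- stud (a point): Upright steel stud on the rim, the one nearest the cube's hole on its counter-clockwise side from above; pushing it clockwise brings the cube to the front. The point is half-way up (height 58 mm), 122 mm from the axis, and turns with the table. Eight studs, 12 mm wide, 20 mm tall above the table, 22.5 degrees either side of each hole.
- pin_grip (a point): Slim index pin, 90 g, upright in one socket of the stand: black head 22 mm wide, 34 mm tall, steel shaft 12 mm wide, 38 mm long. Point at the head's middle, 55 mm above the foot. Standing in a rim hole it rests on the grey plate, point at height 81 mm; when the hole comes over the bore it drops by its weight to 65 mm (head down on the table; it may lean a little) and stops the table, with 3 mm play.
- thick_pin_grip (a point): Thick pin, the same shape and height but head 30 mm and shaft 17.5 mm wide (it fits no rim hole), in the other socket. Point at the middle of its head. Leave it.
- stand: Wooden pin stand 45 x 125 x 30 mm, fixed. Origin in the middle of its underside, z up. Two sockets 20 mm wide, 22 mm deep (floor at height 8 mm), 38 mm either side of the middle along its y axis; a pin's head begins 16 mm above the stand.
- cup: Steel measuring cup, 68 mm wide, 45 mm tall; origin at its underside. Bystander.
- driver: Screwdriver lying on the bench. Bystander.
- glue: White bottle, 44 mm wide, 100 mm tall, origin at its underside. Bystander.
- tub: Open grey tub 90 x 70 x 30 mm, origin at its underside. Bystander.
- meter: Grey hand meter 140 x 75 x 38 mm lying flat, origin at its underside. Bystander.
- offcut: Clear plastic offcut 70 x 50 x 6 mm. Bystander.

How it is judged:
By the outcome, as a careful person would: the job done as asked, in the order asked, and still so for the second after the job is handed in, with the robot touching nothing.
It also fails if it takes over 67 s, if anything falls off the work surface, if the arm or the gripper's body presses on something with over 40 N, if the wrist force passes 120 N, or if a joint passes its speed limit or range.

## Working session

There is one attempt and no reset: what is moved stays moved. The work goes in short steps, Python scripts to look and compute and a shell command to move; the robot and the scene stay as the last step left them, time stands still between calls to the robot, and variables do not carry over. Pictures are saved under pics/ and viewed, about 8 in all and at most 12, crops included, and the job is handed in when it is done.

```bash
mkdir -p pics; ls
python3 - <<'E'
from rig import sensors,cams
import cv2,numpy as np
s=sensors.observe();print(s['time_s'],s['position'],np.round(s['tool_rot'],3),s['ft_force'],s['grip_width'])
for n in ['top','side']:
    c=cams.calibration(n);print(n,c['vertical_fov'],c['cx'],c['cy'],np.round(c['extrinsics'],3).tolist())
    im,d=cams.get_image(n);cv2.imwrite(f'pics/{n}0.png',cv2.resize(im,(768,576),interpolation=cv2.INTER_CUBIC));np.save(f'pics/{n}0.npy',d)
E
```

```text
pics
0.0 [0.23348591 0.49765174 0.23070449] [[-0.001  0.425  0.905]
 [-0.001  0.905 -0.425]
 [-1.    -0.001 -0.   ]] [-0.13903908  0.29592206  0.82803691] 0.08509312467800642
top 57.251960495319466 263.1200981513384 187.36020816497197 [[-0.021, -0.995, 0.102, 0.466], [-1.0, 0.021, 0.002, -0.044], [-0.004, -0.102, -0.995, 0.98], [0.0, 0.0, 0.0, 1.0]]
side 44.259473374951824 257.69058518194254 193.5450856247284 [[0.944, -0.246, 0.219, 0.209], [-0.329, -0.721, 0.61, -0.949], [0.008, -0.648, -0.762, 1.218], [0.0, 0.0, 0.0, 1.0]]
```

View pics/top0.png

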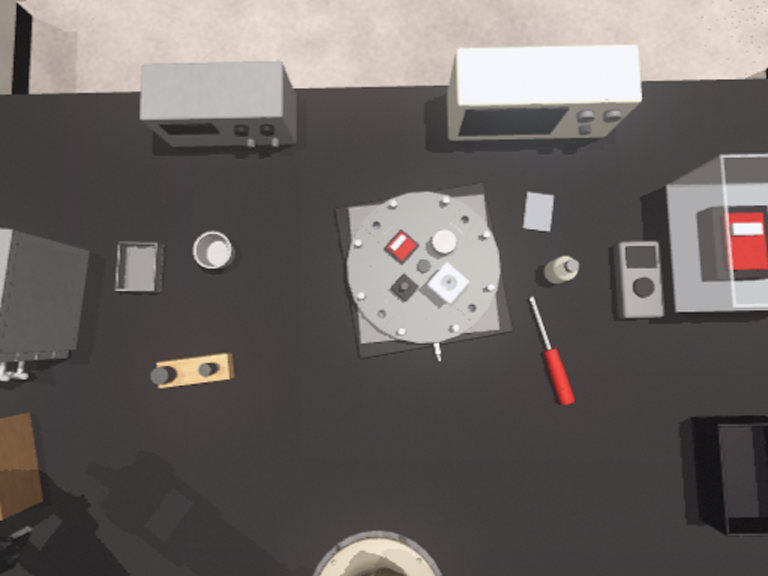

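View pics/side0.png

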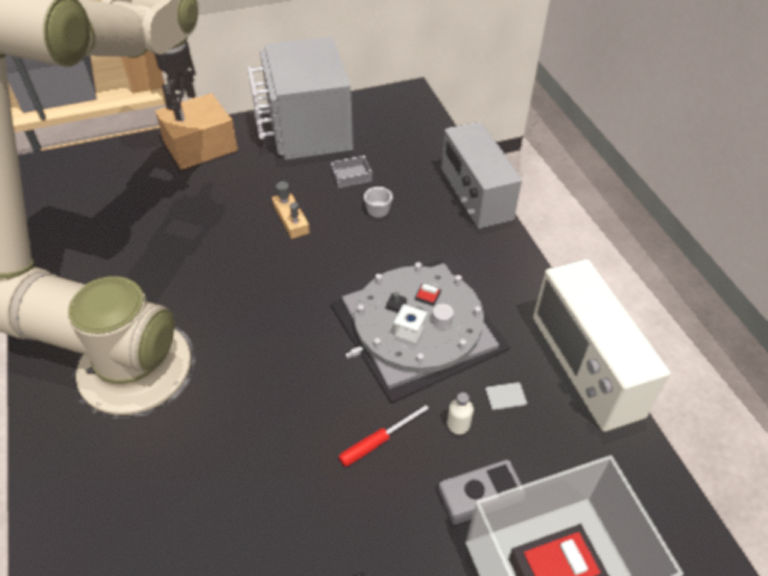

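Top view: the cube is at (447,283), its rim hole at about (472,308), and the counter-clockwise stud at (490,288). The pointer tip is at (437,358). The thick pin is on the left at (160,375) and the slim pin at (206,369).

```bash
cat > h.py <<'E'
import numpy as np,cv2
from rig import sensors,cams
def ray(c,uv):
    f=192/np.tan(np.radians(c['vertical_fov']/2)); E=np.array(c['extrinsics'])
    return E[:3,3],E[:3,:3]@np.array([(uv[0]-c['cx'])/f,(uv[1]-c['cy'])/f,1])
def at(c,uv,z):
    o,r=ray(c,uv); return o+r*(z-o[2])/r[2]
def proj(c,p):
    f=192/np.tan(np.radians(c['vertical_fov']/2)); E=np.array(c['extrinsics'])
    q=E[:3,:3].T@(np.array(p)-E[:3,3]); return np.array([c['cx']+f*q[0]/q[2],c['cy']+f*q[1]/q[2]])
def totool(v):
    return sensors.observe()['tool_rot'].T@np.array(v) if isinstance(sensors.observe()['tool_rot'],np.ndarray) else np.array(sensors.observe()['tool_rot']).T@np.array(v)
E
python3 - <<'E'
from h import *
c=cams.calibration('top');d=np.load('pics/top0.npy')
for n,u,v,z in [('axis',423,266,.048),('hole',472,308,.048),('stud',490,288,.068),('ptr',437,358,.02),('slim',206,369,.08),('thick',160,375,.08),('edgeL',348,268,.048),('edgeR',499,268,.048),('edgeT',424,192,.048),('edgeB',424,343,.048)]:
    uv=(u/1.5,v/1.5);p=at(c,uv,z);o,r=ray(c,uv);dd=d[int(uv[1]),int(uv[0])];print(n,p.round(4),'depth',(o+r*dd).round(4))
im,_=cams.get_image('top')
a=cv2.resize(im[118:248,218:348],(600,600),interpolation=cv2.INTER_CUBIC);cv2.imwrite('pics/c1.png',a)
E
```

```text
axis [ 0.5879 -0.094   0.048 ] depth [ 0.5865 -0.0934  0.0587]
hole [ 0.5113 -0.1785  0.048 ] depth [ 0.5124 -0.1818  0.0253]
stud [ 0.5443 -0.2081  0.068 ] depth [ 0.5444 -0.2082  0.067 ]
ptr [ 0.4239 -0.1163  0.02  ] depth [ 0.4231 -0.1177  0.0015]
slim [0.4163 0.2785 0.08  ] depth [0.4166 0.2767 0.085 ]
thick [0.4079 0.356  0.08  ] depth [0.4079 0.356  0.0799]
edgeL [0.5871 0.0396 0.048 ] depth [0.587  0.0395 0.0491]
edgeR [ 0.5814 -0.229   0.048 ] depth [ 0.5813 -0.2289  0.0489]
edgeT [ 0.7225 -0.0994  0.048 ] depth [ 0.7221 -0.0993  0.0498]
edgeB [ 0.4517 -0.0922  0.048 ] depth [ 0.4516 -0.0923  0.0449]
```

View pics/c1.png

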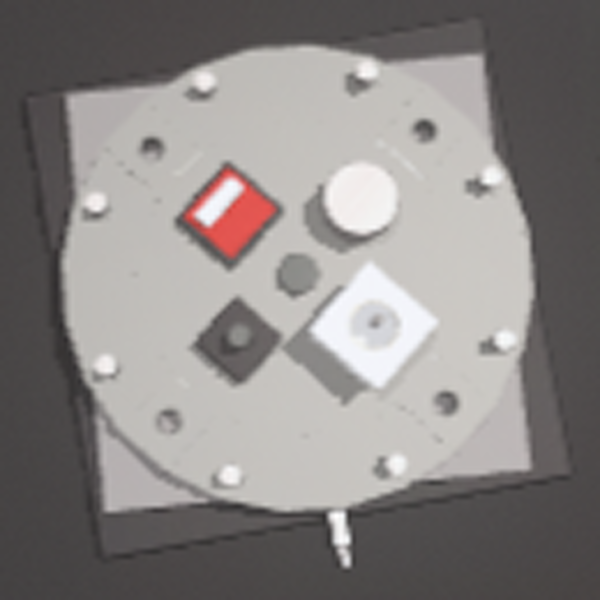

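Run:
```python
from h import *
c=cams.calibration('top')
P=lambda u,v,z:at(c,(218+u*130/600-.4,118+v*130/600-.4),z)
H=[P(*p,.048)[:2] for p in [(445,402),(424,130),(151,149),(169,420)]]
ax=np.mean(H,0);print('axis',ax.round(4))
for k,h in enumerate(H):v=h-ax;print('r',np.hypot(*v).round(4),'az',np.degrees(np.arctan2(v[1],v[0]))-90*k)
for u,v in [(505,341),(397,463),(491,177)]:
    w=P(u,v,.068)[:2]-ax;print('stud',(w+ax).round(4),np.hypot(*w).round(4),np.degrees(np.arctan2(w[1],w[0])))
w=P(347,566,.03)[:2]-ax;print('ptr',np.hypot(*w),np.degrees(np.arctan2(w[1],w[0])))
sl=P(0,0,0)
print('pick delta tool',totool(np.array([.4163,.2785,.20])-sensors.observe()['position']).round(4))
w=cams.calibration('wrist');R=np.array(sensors.observe()['tool_rot']);E=np.array(w['extrinsics'])
print('cam in tool',(R.T@(E[:3,3]-sensors.observe()['position'])).round(3),(R.T@E[:3,:3]).round(3).tolist(),w['vertical_fov'])
```

```text
axis [ 0.5888 -0.094 ]
r 0.1123 az -132.46771573974493
r 0.1129 az -132.49725428171945
r 0.1124 az -132.13471976148998
r 0.1122 az -132.44885301758245
stud [ 0.5456 -0.209 ] 0.1228 -110.56890725607886
stud [ 0.4784 -0.1459] 0.122 -154.7997510440235
stud [ 0.6395 -0.2047] 0.1218 -65.38275475369687
ptr 0.17053601515956354 -171.47352303120914
pick delta tool [ 0.0309 -0.1208  0.2586]
cam in tool [-0.143  0.001 -0.085] [[0.001, -0.325, 0.946], [1.0, 0.0, -0.001], [-0.0, 0.946, 0.325]] 69.95179481591116
```

```bash
cat > d.py <<'E'
import sys
from h import *
# usage: d.py x y z jaw_az
x,y,z,a=map(float,sys.argv[1:5]);s=sensors.observe();R=np.array(s['tool_rot'])
az=np.degrees(np.arctan2(R[1,1],R[0,1]));da=(a-az+90)%180-90
print('t',round(s['time_s'],2),'pos',np.round(s['position'],4),'az',round(az,1),'tilt',np.round(R[:2,0],4),'F',np.round(s['ft_force'],1),'w',round(s['grip_width'],4),'q6',round(float(s['q'][5]),1))
print('translation',(R.T@(np.array([x,y,z])-s['position'])).round(4),'dr x',round(-np.radians(da),3))
E
R='[0.031,-0.121,0.259]'
python3 -m crank '{"hand":[60,60,60,60,60],"translation":[[0,-0.02,0.04],[0.005,-0.04,0.085],[0.01,-0.06,0.13],[0.015,-0.08,0.175],[0.02,-0.1,0.215]],"dr":[[0.14,0,0],[0.28,0,0],[0.42,0,0],[0.56,0,0],[0.7,0,0]]}'; python3 d.py .4163 .2785 .2 6
```

```text
time_s: 0.65
position: [0.3869, 0.3142, 0.211]
tool_rot: [[-0.0, 0.911, 0.413], [-0.0, 0.413, -0.911], [-1.0, -0.0, 0.0]]
ft_force: [-0.1, 1.1, -0.4]
grip_width: 0.0654
t 0.65 pos [0.3869 0.3142 0.211 ] az 24.4 tilt [-0.     -0.0001] F [-0.1  1.1 -0.4] w 0.0654 q6 1.0
translation [0.011  0.012  0.0446] dr x 0.321
```

```bash
python3 -m crank '{"hand":[60,60,60,60],"translation":[[0.005,0.006,0.022],[0.011,0.012,0.045],[0.011,0.012,0.045],[0.011,0.012,0.045]],"dr":[[0.14,0,0],[0.28,0,0],[0.321,0,0],[0.321,0,0]]}' >/dev/null; python3 d.py .4163 .2785 .2 6
python3 - <<'E'
from h import *
c=cams.calibration('wrist');np.save('pics/wc.npy',c);im,d=cams.get_image('wrist');cv2.imwrite('pics/w1.png',cv2.resize(im,(768,576),interpolation=cv2.INTER_CUBIC));np.save('pics/w1.npy',d)
E
```

```text
t 1.05 pos [0.4157 0.2796 0.2   ] az 6.3 tilt [-0.0009 -0.0003] F [ 0.1  0.  -0.3] w 0.0654 q6 14.1
translation [-0.      0.0004  0.0012] dr x 0.005
```

View pics/w1.png

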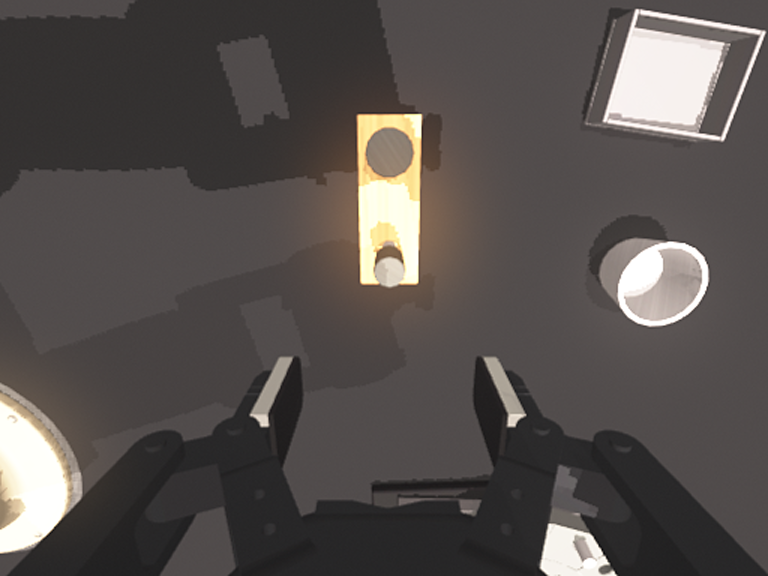

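Wrist view: the slim pin's head top is at (390,271) and the thick pin's at (390,152). Both are upright in their sockets.

Run:
```python
from h import *
c=np.load('pics/wc.npy',allow_pickle=True).item();d=np.load('pics/w1.npy')
for p in [(390,271),(390,152)]:
    uv=(p[0]/1.5,p[1]/1.5);o,r=ray(c,uv);print(at(c,uv,.08).round(4),(o+r*d[int(uv[1]),int(uv[0])]).round(4))
```

```text
[0.4165 0.2841 0.08  ] [0.4164 0.2845 0.0815]
[0.408  0.3593 0.08  ] [0.4081 0.3593 0.0795]
```

```bash
python3 -m crank '{"hand":[60,60,60,60,60],"translation":[[0.03,0.001,-0.003],[0.07,0.001,-0.003],[0.11,0.001,-0.003],[0.14,0.001,-0.003],[0.154,0.001,-0.003]],"dr":[[0,0,0],[0,0,0],[0,0,0],[0,0,0],[0,0,0]]}'
python3 -m crank '{"hand":[255,255,255,255,255],"translation":[[0,0,0],[0,0,0],[0,0,0],[0,0,0],[0,0,0]],"dr":[[0,0,0],[0,0,0],[0,0,0],[0,0,0],[0,0,0]]}' 40
python3 -m crank '{"hand":[255,255,255],"translation":[[0,0,0],[0,0,0],[0,0,0]],"dr":[[0,0,0],[0,0,0],[0,0,0]]}' 40
```

```text
time_s: 1.6
position: [0.4147, 0.2833, 0.044]
tool_rot: [[-0.004, 0.994, 0.113], [-0.001, 0.113, -0.994], [-1.0, -0.004, 0.001]]
ft_force: [0.8, 1.1, -0.0]
grip_width: 0.0652
time_s: 2.1
position: [0.4168, 0.2836, 0.0475]
tool_rot: [[0.002, 0.994, 0.111], [0.001, 0.111, -0.994], [-1.0, 0.002, -0.001]]
ft_force: [-0.5, 0.7, 6.2]
grip_width: 0.0204
time_s: 2.4
position: [0.4168, 0.2836, 0.0475]
tool_rot: [[0.002, 0.994, 0.111], [0.001, 0.111, -0.994], [-1.0, 0.002, -0.001]]
ft_force: [-0.2, -1.2, 7.4]
grip_width: 0.0206
```

```bash
python3 -m crank '{"hand":[255,255,255,255,255],"translation":[[-0.02,0,0],[-0.05,0,0],[-0.09,0,0],[-0.13,0,0],[-0.15,0,0.03]],"dr":[[0,0,0],[0,0,0],[0,0,0],[0,0,0],[0,0,0]]}'
python3 d.py .5131 -.1771 .2 -42.4
```

```text
time_s: 2.9
position: [0.42, 0.255, 0.1999]
tool_rot: [[0.005, 0.993, 0.114], [0.002, 0.114, -0.993], [-1.0, 0.006, -0.002]]
ft_force: [0.5, -1.3, -1.6]
grip_width: 0.0207
t 2.9 pos [0.42   0.255  0.1999] az 6.5 tilt [0.0053 0.0023] F [ 0.5 -1.3 -1.6] w 0.0207 q6 10.9
translation [-0.0006  0.0432  0.4399] dr x 0.854
```

```bash
python3 -m crank '{"hand":[255,255,255,255,255],"translation":[[0,0.004,0.04],[0,0.009,0.085],[0,0.013,0.13],[0,0.018,0.175],[0,0.022,0.22]],"dr":[[0.08,0,0],[0.16,0,0],[0.25,0,0],[0.34,0,0],[0.43,0,0]]}' >/dev/null
python3 d.py .5131 -.1771 .2 -42.4
```

```text
t 3.4 pos [0.4657 0.0354 0.1967] az -18.5 tilt [ 0.0007 -0.0001] F [ 1.2  0.5 -1.1] w 0.0207 q6 8.3
translation [-0.0032  0.1123  0.1866] dr x 0.417
```

```bash
python3 -m crank '{"hand":[255,255,255,255,255],"translation":[[-0.003,0.024,0.04],[-0.003,0.048,0.08],[-0.003,0.072,0.12],[-0.003,0.095,0.16],[-0.003,0.112,0.187]],"dr":[[0.08,0,0],[0.16,0,0],[0.25,0,0],[0.34,0,0],[0.417,0,0]]}' >/dev/null
python3 d.py .5131 -.1771 .12 -42.4
```

```text
t 3.9 pos [ 0.5134 -0.1783  0.1995] az -42.5 tilt [ 0.0003 -0.0006] F [ 0.5  0.8 -0.8] w 0.0209 q6 10.8
translation [ 0.0795 -0.0011 -0.0007] dr x -0.001
```

```bash
python3 -m crank '{"hand":[255,255,255,255],"translation":[[0.03,0,0],[0.06,-0.001,0],[0.078,-0.001,0],[0.08,-0.001,-0.001]],"dr":[[0,0,0],[0,0,0],[0,0,0],[0,0,0]]}' >/dev/null
python3 d.py .5131 -.1771 .0655 -42.4
python3 - <<'E'
from h import *
c=cams.calibration('wrist');np.save('pics/wc.npy',c);im,d=cams.get_image('wrist');np.save('pics/w2.npy',d)
cv2.imwrite('pics/w2raw.png',im);cv2.imwrite('pics/w2.png',cv2.resize(im,(768,576),interpolation=cv2.INTER_CUBIC))
print(proj(c,[.5131,-.1771,.048])*1.5)
s=sensors.observe();p=np.array(s['position'])
for dz in (-.0395,-.001,.033): print(dz,proj(c,p+[0,0,dz])*1.5)
E
```

```text
t 4.3 pos [ 0.5123 -0.1735  0.1175] az -42.2 tilt [-0.0037  0.0023] F [ 0.1  0.6 -0.1] w 0.021 q6 10.9
translation [0.052  0.0032 0.0021] dr x 0.004
[395.49132231 307.20513066]
-0.0395 [391.75390402 326.91409412]
-0.001 [392.37211416 368.21534109]
0.033 [393.20479849 423.84513268]
```

View pics/w2.png

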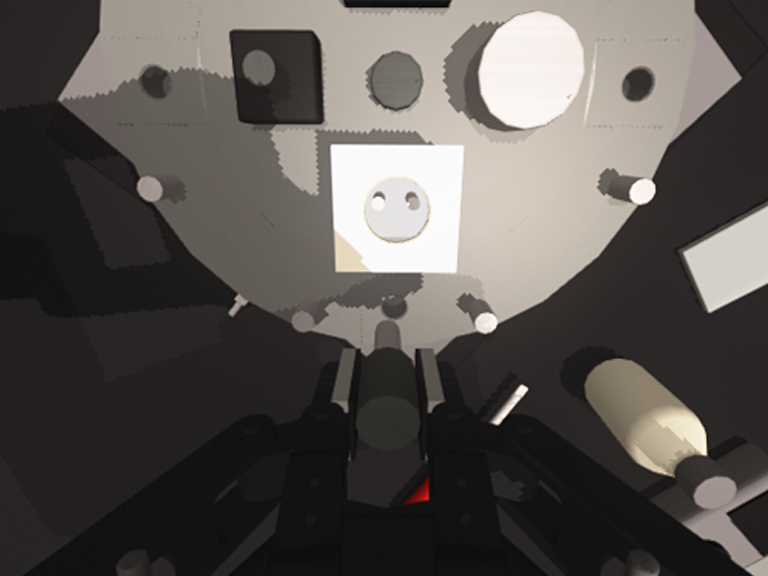

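Run:
```python
import cv2
im=cv2.imread('pics/w2raw.png');cv2.imwrite('pics/c2.png',cv2.convertScaleAbs(cv2.resize(im[190:300,210:310],(600,660)[:2],interpolation=cv2.INTER_CUBIC)[:600],alpha=1.8,beta=15))
```

```text
(no output)
```

View pics/c2.png

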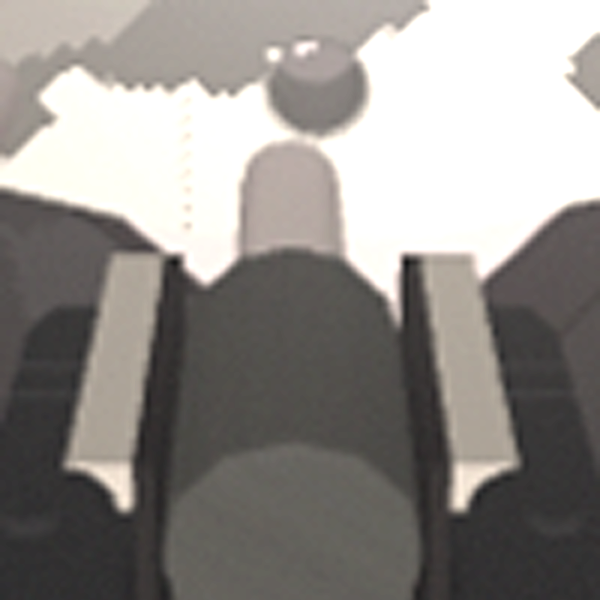

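The hole mouth is centred at crop (318,86), which matches my estimate. The pin foot spans x 243–338 with its edge at y=140, so it sits slightly to one side of the hand's centre line.

Run:
```python
from h import *
from scipy.optimize import fsolve
c=np.load('pics/wc.npy',allow_pickle=True).item()
s=sensors.observe();p=np.array(s['position']);R=np.array(s['tool_rot'])
raw=lambda u,v:(210+u/6-.42,190+v/6-.42)
h=at(c,raw(318,86),.048);print('hole',h.round(4))
t=np.linspace(0,6.28,60)
def circ(q,z,r): return np.array([proj(c,[q[0]+r*np.cos(a),q[1]+r*np.sin(a),z]) for a in t])
z=p[2]-.0395
def f(q):
    C=circ(q,z,.006);return [C[:,0].mean()-raw(290.5,0)[0],C[:,1].min()-raw(0,140)[1]]
q=fsolve(f,p[:2]);print('foot',q.round(4),'TCP',p.round(4), 'foot rel tool',(R.T@(np.array([*q,z])-p)).round(4))
# head top
ht=at(c,raw(292,548),p[2]+.0325);print('head top centre rel tool',(R.T@(ht-p)).round(4))
print('need tool shift',(R.T@(h-np.array([*q,.048]))).round(4))
```

```text
hole [ 0.513  -0.1759  0.048 ]
foot [ 0.5099 -0.1736] TCP [ 0.5131 -0.1737  0.1187] foot rel tool [ 0.0395 -0.0023  0.002 ]
head top centre rel tool [-0.0325 -0.0019 -0.0005]
need tool shift [-0.      0.0038 -0.0004]
```

```bash
python3 -m crank '{"hand":[255,255,255,255],"translation":[[0.01,0.004,0],[0.018,0.004,0],[0.024,0.004,0],[0.024,0.004,0]],"dr":[[0,0,0],[0,0,0],[0,0,0],[0,0,0]]}' >/dev/null
python3 d.py .5131 -.1771 .0655 -42.4
python3 - <<'E'
from h import *
c=cams.calibration('wrist');np.save('pics/wc.npy',c);s=sensors.observe();im,d=cams.get_image('wrist')
cv2.imwrite('pics/c3.png',cv2.convertScaleAbs(cv2.resize(im[180:280,210:310],(600,600),interpolation=cv2.INTER_CUBIC),alpha=1.8,beta=15))
print(s['position'], proj(c,[.513,-.1762,.048]))
E
```

```text
t 4.75 pos [ 0.516  -0.1765  0.0946] az -42.2 tilt [-0.0012  0.0007] F [-0.2 -0.5 -0.1] w 0.0209 q6 10.8
translation [ 0.0291 -0.0018  0.0024] dr x 0.004
[ 0.5160393  -0.17653105  0.0946347 ] [256.73282641 215.9421131 ]
```

View pics/c3.png

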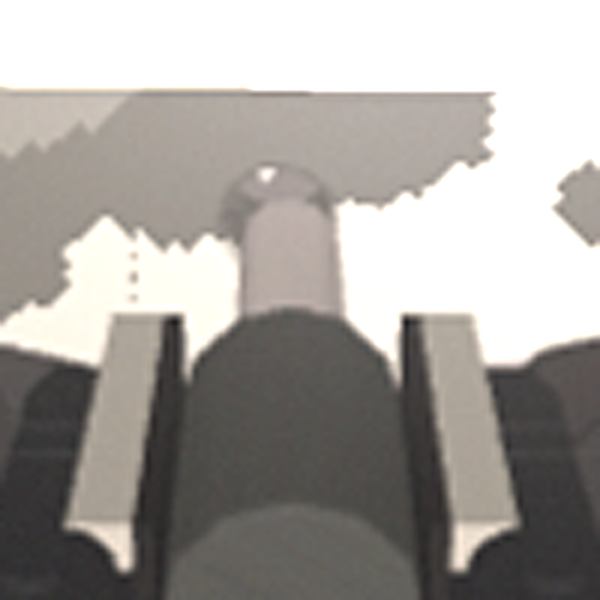

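Run:
```python
from h import *
from scipy.optimize import fsolve
c=np.load('pics/wc.npy',allow_pickle=True).item()
p=np.array([0.5160393,-0.17653105,0.0946347]);s=sensors.observe();R=np.array(s['tool_rot']);print(np.array(s['position']).round(4))
raw=lambda u,v:np.array((210+u/6-.42,180+v/6-.42))
t=np.linspace(0,6.28,90)
def circ(q,z,r): return np.array([proj(c,[q[0]+r*np.cos(a),q[1]+r*np.sin(a),z]) for a in t])
def solve(u,v,z,r):
    def f(q):
        C=circ(q,z,r);return [(C[:,0].max()+C[:,0].min())/2-raw(u,0)[0],C[:,1].min()-raw(0,v)[1]]
    q=fsolve(f,[.513,-.176]);C=circ(q,z,r);print('width px*6',6*(C[:,0].max()-C[:,0].min()));return q
h=solve(278.5,160,.048,.0068);q=solve(291,198,p[2]-.0395,.006)
print('hole',h.round(4),'foot',q.round(4),'rel tool',(R.T@np.array([*(q-p[:2]),0])).round(4),'shift',(R.T@np.array([*(h-q),0])).round(4))
```

```text
[ 0.5163 -0.1766  0.0951]
width px*6 108.05928016714785
width px*6 98.36293103143828
hole [ 0.5133 -0.175 ] foot [ 0.5137 -0.177 ] rel tool [ 0.     -0.0014  0.0019] shift [ 0.     -0.0016 -0.0012]
```

```bash
python3 -m crank '{"hand":[255,255,255,255,255],"translation":[[0.002,-0.0015,-0.0007],[0.005,-0.0015,-0.0007],[0.008,-0.0015,-0.0007],[0.0105,-0.0015,-0.0007],[0.0105,-0.0015,-0.0007]],"dr":[[0,0,0],[0,0,0],[0,0,0],[0,0,0],[0,0,0]]}' 
python3 d.py .5131 -.1771 .0655 -42.4
```

```text
time_s: 5.3
position: [0.5153, -0.1753, 0.0844]
tool_rot: [[-0.001, 0.741, -0.671], [0.0, -0.671, -0.741], [-1.0, -0.001, 0.001]]
ft_force: [-2.2, -1.9, -2.3]
grip_width: 0.0207
t 5.3 pos [ 0.5153 -0.1753  0.0844] az -42.2 tilt [-0.0013  0.    ] F [-2.2 -1.9 -2.3] w 0.0207 q6 10.9
translation [ 0.0189 -0.0004  0.0028] dr x 0.004
```

```bash
python3 -m crank '{"hand":[255,255,255],"translation":[[0.002,0,0.0005],[0.005,0,0.0005],[0.006,0,0.0005]],"dr":[[0,0,0],[0,0,0],[0,0,0]]}' |sed -n 1p\;2p\;4p
python3 d.py .5131 -.1771 .067 -42.4
```

```text
time_s: 5.6
position: [0.5152, -0.1756, 0.0785]
ft_force: [-2.3, -2.1, 0.6]
t 5.6 pos [ 0.5152 -0.1756  0.0785] az -42.2 tilt [-0.0005  0.0001] F [-2.3 -2.1  0.6] w 0.0211 q6 10.9
translation [ 0.0115 -0.0005  0.0025] dr x 0.004
```

```bash
python3 -m crank '{"hand":[255,255,255,255,255],"translation":[[0.002,0,0.0006],[0.004,0,0.0006],[0.007,0,0.0006],[0.01,0,0.0006],[0.0105,0,0.0006]],"dr":[[0,0,0],[0,0,0],[0,0,0],[0,0,0],[0,0,0]]}' |sed -n 1p\;2p\;4p
python3 d.py .5131 -.1771 .067 -42.4
```

```text
time_s: 6.1
position: [0.515, -0.1759, 0.0679]
ft_force: [-0.9, -0.9, 0.5]
t 6.1 pos [ 0.515  -0.1759  0.0679] az -42.2 tilt [-0.0002  0.0004] F [-0.9 -0.9  0.5] w 0.0209 q6 10.8
translation [ 0.0009 -0.0006  0.0021] dr x 0.004
```

```bash
python3 -m crank '{"hand":[180,150,150,150],"translation":[[0,0,0],[0,0,0],[0,0,0],[0,0,0]],"dr":[[0,0,0],[0,0,0],[0,0,0],[0,0,0]]}' |sed -n 1p\;2p\;4,5p
python3 -m crank '{"hand":[150,150,150,150,150],"translation":[[-0.01,0,0],[-0.03,0,0],[-0.06,0,0],[-0.1,0,0],[-0.1,0,0]],"dr":[[0,0,0],[0,0,0],[0,0,0],[0,0,0],[0,0,0]]}' |sed -n 1p\;2p\;4,5p
python3 - <<'E'
from h import *
im,d=cams.get_image('wrist');im2,d2=cams.get_image('top')
a=cv2.resize(im,(512,384));b=cv2.resize(im2[118:248,218:348],(384,384),interpolation=cv2.INTER_CUBIC)
cv2.imwrite('pics/p1.png',cv2.resize(np.hstack([a,b]),(800,343)))
E
```

```text
time_s: 6.5
position: [0.5151, -0.176, 0.0685]
ft_force: [0.9, -0.0, 0.6]
grip_width: 0.0352
time_s: 7.0
position: [0.5168, -0.177, 0.174]
ft_force: [0.8, -0.5, -0.2]
grip_width: 0.0352
```

View pics/p1.png

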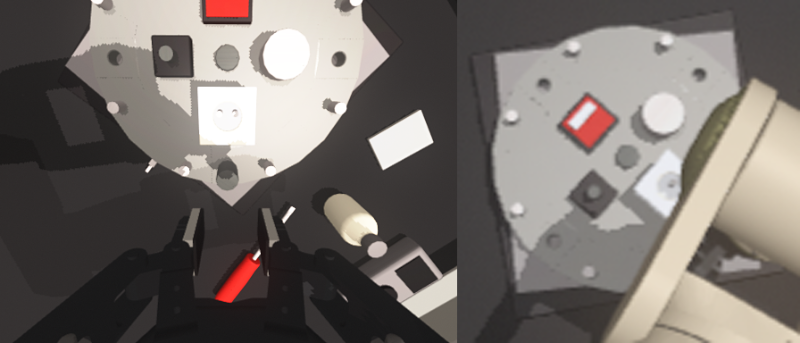

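The pin stands upright and free in the cube's hole, at (227,172) in the left picture. Next I go behind the stud with the gripper closed.

```bash
python3 d.py .5718 -.2148 .12 -8
python3 -m crank '{"hand":[255,255,255,255,255],"translation":[[0,0.012,-0.001],[0,0.025,-0.002],[0,0.037,-0.004],[0,0.05,-0.006],[0,0.066,-0.009]],"dr":[[-0.12,0,0],[-0.24,0,0],[-0.36,0,0],[-0.48,0,0],[-0.59,0,0]]}' |sed -n 1p\;2p\;4,5p
python3 d.py .5718 -.2148 .12 -8
```

```text
t 7.1 pos [ 0.5151 -0.1761  0.1695] az -42.2 tilt [ 0.002  -0.0012] F [-0.   1.   0.2] w 0.0353 q6 10.8
translation [ 0.0497  0.0679 -0.0093] dr x -0.596
time_s: 7.6
position: [0.5697, -0.2136, 0.1672]
ft_force: [0.3, 0.5, 0.3]
grip_width: 0.0004
t 7.6 pos [ 0.5697 -0.2136  0.1672] az -8.1 tilt [-0.0023  0.0014] F [0.3 0.5 0.3] w 0.0004 q6 -23.6
translation [0.0472 0.0023 0.001 ] dr x -0.002
```

```bash
python3 -m crank '{"hand":[255,255,255,255,255],"translation":[[0.03,0.002,0.001],[0.06,0.003,0.001],[0.09,0.003,0.001],[0.109,0.003,0.001],[0.111,0.003,0.001]],"dr":[[0,0,0],[0,0,0],[0,0,0],[0,0,0],[0,0,0]]}' |sed -n 1p\;2p\;4,5p
python3 -m crank '{"hand":[255],"translation":[[0,0,0]],"dr":[[0,0,0]]}' 100 >/dev/null
python3 d.py .5718 -.2148 .056 -8
python3 - <<'E'
from h import *
c=cams.calibration('wrist');np.save('pics/wc.npy',c);im,d=cams.get_image('wrist');cv2.imwrite('pics/w3.png',cv2.resize(im,(768,576)));np.save('pics/w3.npy',d)
for a in (-132.4,):
  h=np.array([.5888+.1125*np.cos(np.radians(a)),-.094+.1125*np.sin(np.radians(a))]);print('pin top',proj(c,[*h,.098]),'low',proj(c,[*h,.082]))
E
```

```text
time_s: 8.1
position: [0.5711, -0.2141, 0.0539]
ft_force: [-0.3, -0.4, 0.0]
grip_width: 0.0002
t 8.2 pos [ 0.5725 -0.215   0.0569] az -8.4 tilt [-0.0013  0.0008] F [ 0.  -0.   0.2] w 0.0002 q6 -23.3
translation [ 0.0009 -0.0007 -0.0001] dr x -0.006
pin top [106.04210627 237.46407594] low [123.77992782 220.94540807]
```

View pics/w3.png

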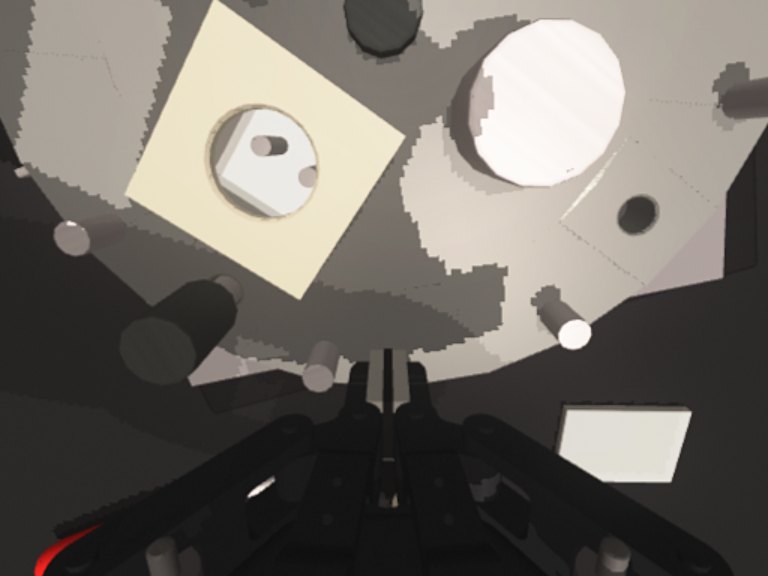

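Wrist view: the closed fingers are just counter-clockwise of the stud at (320,365), with a small gap. The pin head is at (158,350), clear of the fingers.

```bash
cat > chk.py <<'E'
from h import *
import sys
s=sensors.observe();p=np.array(s['position']);ax=np.array([.5888,-.094])
w=p[:2]-ax;ta=np.arctan2(w[1],w[0]);F=np.array(s['ft_force'])[:2]
Ft=F@[-np.sin(ta),np.cos(ta)] # ccw reaction
c=cams.calibration('wrist');im,d=cams.get_image('wrist')
f=192/np.tan(np.radians(c['vertical_fov']/2));E=np.array(c['extrinsics'])
v,u=np.mgrid[0:384,0:512];P=np.stack([(u-c['cx'])/f*d,(v-c['cy'])/f*d,d],-1).reshape(-1,3)[d.ravel()>.05]@E[:3,:3].T+E[:3,3]
q=P[:,:2]-ax;r=np.hypot(*q.T);da=np.degrees((ta-np.arctan2(q[:,1],q[:,0])+np.pi)%(2*np.pi)-np.pi)
m=(r>.09)&(r<.135)&(da>20)&(da<50)&(P[:,2]>.07)&(P[:,2]<.12)
z=np.percentile(P[m,2],95);t=m&(P[:,2]>z-.004);k=P[t,:2].mean(0)-ax
print('t %.2f tool az %.1f r %.4f z %.4f Ft %.1f F %s pin top %.4f pin az %.1f r %.3f'%(s['time_s'],np.degrees(ta),np.hypot(*w),p[2],Ft,np.round(s['ft_force'],1),z,np.degrees(np.arctan2(k[1],k[0])),np.hypot(*k)))
sys.exit(int(abs(Ft)>6 or z<.094))
E
python3 chk.py
python3 -m crank '{"hand":[255,255,255,255,255],"translation":[[0,-0.0024,0],[0,-0.0049,-0.0001],[0,-0.0073,-0.0002],[0,-0.0097,-0.0004],[0,-0.0122,-0.0006]],"dr":[[0.02,0,0],[0.04,0,0],[0.06,0,0],[0.08,0,0],[0.1,0,0]]}' >/dev/null; python3 chk.py &&
python3 -m crank '{"hand":[255,255,255,255,255],"translation":[[0,-0.0024,0],[0,-0.0049,-0.0001],[0,-0.0073,-0.0002],[0,-0.0097,-0.0004],[0,-0.0122,-0.0006]],"dr":[[0.02,0,0],[0.04,0,0],[0.06,0,0],[0.08,0,0],[0.1,0,0]]}' >/dev/null; python3 chk.py
```

```text
t 8.25 tool az -97.4 r 0.1222 z 0.0578 Ft -0.1 F [-0.   0.9  0.1] pin top 0.0994 pin az -132.5 r 0.110
t 8.80 tool az -103.2 r 0.1221 z 0.0577 Ft 1.2 F [ 1.2 -0.5  0.5] pin top 0.0994 pin az -134.5 r 0.110
t 9.35 tool az -109.1 r 0.1219 z 0.0574 Ft 1.1 F [ 0.7 -1.5  1.2] pin top 0.0994 pin az -140.3 r 0.111
```

```bash
python3 -m crank '{"hand":[255,255,255,255,255],"translation":[[0,-0.0024,0],[0,-0.0049,-0.0001],[0,-0.0073,-0.0002],[0,-0.0097,-0.0004],[0,-0.0122,-0.0006]],"dr":[[0.02,0,0],[0.04,0,0],[0.06,0,0],[0.08,0,0],[0.1,0,0]]}' >/dev/null; python3 chk.py &&
python3 -m crank '{"hand":[255,255,255,255,255],"translation":[[0,-0.0024,0],[0,-0.0049,-0.0001],[0,-0.0073,-0.0002],[0,-0.0097,-0.0004],[0,-0.0122,-0.0006]],"dr":[[0.02,0,0],[0.04,0,0],[0.06,0,0],[0.08,0,0],[0.1,0,0]]}' >/dev/null; python3 chk.py &&
python3 -m crank '{"hand":[255,255,255,255,255],"translation":[[0,-0.0024,0],[0,-0.0049,-0.0001],[0,-0.0073,-0.0002],[0,-0.0097,-0.0004],[0,-0.0122,-0.0006]],"dr":[[0.02,0,0],[0.04,0,0],[0.06,0,0],[0.08,0,0],[0.1,0,0]]}' >/dev/null; python3 chk.py
```

```text
t 9.90 tool az -114.9 r 0.1217 z 0.0573 Ft 1.1 F [ 0.9 -0.6  0.7] pin top 0.0994 pin az -146.1 r 0.111
t 10.45 tool az -120.6 r 0.1215 z 0.0573 Ft 2.0 F [ 1.2 -2.   1.2] pin top 0.0994 pin az -151.9 r 0.111
t 11.00 tool az -126.4 r 0.1214 z 0.0573 Ft 2.1 F [ 1.2 -1.8 -0.2] pin top 0.0994 pin az -157.7 r 0.111
```

```bash
python3 -m crank '{"hand":[255,255,255,255,255],"translation":[[0,-0.0015,0],[0,-0.0029,0],[0,-0.0044,-0.0001],[0,-0.0059,-0.0001],[0,-0.0073,-0.0002]],"dr":[[0.012,0,0],[0.024,0,0],[0.036,0,0],[0.048,0,0],[0.06,0,0]]}' >/dev/null; python3 chk.py &&
python3 -m crank '{"hand":[255,255],"translation":[[0,-0.0012,0],[0,-0.0024,0]],"dr":[[0.01,0,0],[0.02,0,0]]}' >/dev/null; python3 chk.py &&
python3 -m crank '{"hand":[255,255],"translation":[[0,-0.0012,0],[0,-0.0024,0]],"dr":[[0.01,0,0],[0.02,0,0]]}' >/dev/null; python3 chk.py &&
python3 -m crank '{"hand":[255,255],"translation":[[0,-0.0012,0],[0,-0.0024,0]],"dr":[[0.01,0,0],[0.02,0,0]]}' >/dev/null; python3 chk.py &&
python3 -m crank '{"hand":[255,255],"translation":[[0,-0.0012,0],[0,-0.0024,0]],"dr":[[0.01,0,0],[0.02,0,0]]}' >/dev/null; python3 chk.py &&
python3 -m crank '{"hand":[255,255],"translation":[[0,-0.0012,0],[0,-0.0024,0]],"dr":[[0.01,0,0],[0.02,0,0]]}' >/dev/null; python3 chk.py
```

```text
t 11.55 tool az -129.8 r 0.1213 z 0.0573 Ft 0.9 F [ 0.1 -1.2  0. ] pin top 0.0994 pin az -161.1 r 0.111
t 11.80 tool az -130.9 r 0.1213 z 0.0573 Ft 1.6 F [ 0.8 -1.6  0.8] pin top 0.0994 pin az -162.1 r 0.111
t 12.05 tool az -132.0 r 0.1213 z 0.0573 Ft 0.7 F [ 0.2 -0.8 -0.3] pin top 0.0993 pin az -163.3 r 0.111
t 12.30 tool az -133.2 r 0.1213 z 0.0573 Ft 0.3 F [-1.1 -1.6  0.1] pin top 0.0994 pin az -164.4 r 0.111
t 12.55 tool az -134.3 r 0.1213 z 0.0573 Ft 1.1 F [-0.2 -1.8 -0.5] pin top 0.0994 pin az -165.6 r 0.111
t 12.80 tool az -135.4 r 0.1213 z 0.0573 Ft 1.6 F [ 0.1 -2.2  0.3] pin top 0.0994 pin az -166.7 r 0.111
```

```bash
python3 chk.py >/dev/null && python3 -m crank '{"hand":[255,255],"translation":[[0,-0.0012,0],[0,-0.0024,0]],"dr":[[0.01,0,0],[0.02,0,0]]}' >/dev/null; python3 chk.py &&
python3 -m crank '{"hand":[255,255],"translation":[[0,-0.0012,0],[0,-0.0024,0]],"dr":[[0.01,0,0],[0.02,0,0]]}' >/dev/null; python3 chk.py &&
python3 -m crank '{"hand":[255,255],"translation":[[0,-0.0012,0],[0,-0.0024,0]],"dr":[[0.01,0,0],[0.02,0,0]]}' >/dev/null; python3 chk.py &&
python3 -m crank '{"hand":[255,255],"translation":[[0,-0.0012,0],[0,-0.0024,0]],"dr":[[0.01,0,0],[0.02,0,0]]}' >/dev/null; python3 chk.py &&
python3 -m crank '{"hand":[255,255],"translation":[[0,-0.0012,0],[0,-0.0024,0]],"dr":[[0.01,0,0],[0.02,0,0]]}' >/dev/null; python3 chk.py &&
python3 -m crank '{"hand":[255,255],"translation":[[0,-0.0012,0],[0,-0.0024,0]],"dr":[[0.01,0,0],[0.02,0,0]]}' >/dev/null; python3 chk.py
```

```text
t 13.10 tool az -136.6 r 0.1212 z 0.0573 Ft 0.9 F [-0.6 -1.7  1.1] pin top 0.0994 pin az -167.8 r 0.111
t 13.35 tool az -137.7 r 0.1212 z 0.0573 Ft 0.8 F [-0.2 -1.3  0. ] pin top 0.0994 pin az -169.0 r 0.111
t 13.60 tool az -138.8 r 0.1212 z 0.0573 Ft 1.6 F [ 0.5 -1.7  0.8] pin top 0.0994 pin az -170.2 r 0.111
t 13.85 tool az -140.0 r 0.1212 z 0.0573 Ft 1.6 F [ 0.8 -1.5  1. ] pin top 0.0994 pin az -171.8 r 0.111
t 14.10 tool az -141.1 r 0.1212 z 0.0573 Ft 1.3 F [ 0.4 -1.4  0.4] pin top 0.0992 pin az -175.4 r 0.111
t 14.35 tool az -142.3 r 0.1212 z 0.0573 Ft 1.3 F [ 0.8 -1.   0.3] pin top 0.0989 pin az -176.5 r 0.111
```

Run:
```python
from h import *
im,d=cams.get_image('wrist');im2,_=cams.get_image('top');im3,_=cams.get_image('side')
b=cv2.resize(im3[170:260,215:335],(400,300),interpolation=cv2.INTER_CUBIC);t=cv2.resize(im2[118:248,218:348],(300,300),interpolation=cv2.INTER_CUBIC)
a=cv2.resize(im[100:300,0:300],(450,300),interpolation=cv2.INTER_CUBIC)
cv2.imwrite('pics/p2.png',cv2.resize(np.vstack([np.hstack([b,t]),np.hstack([cv2.convertScaleAbs(a,alpha=1.6),np.zeros((300,250,3),np.uint8)])]),(700,600)))
```

```text
(no output)
```

View pics/p2.png

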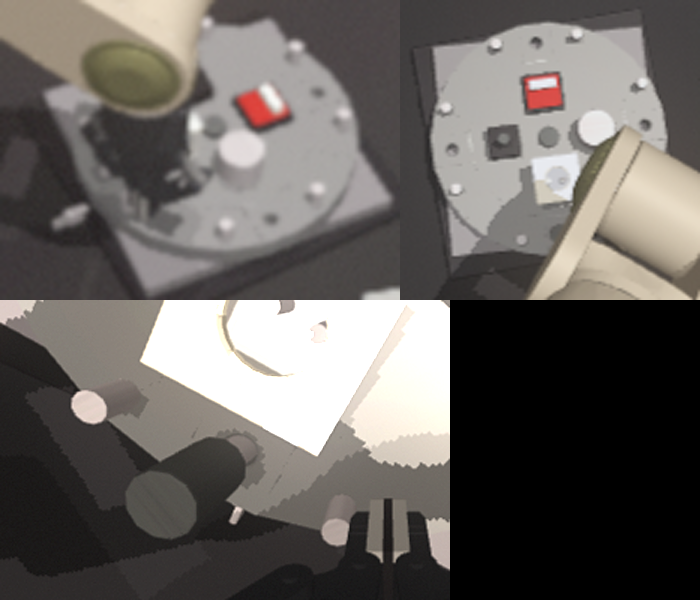

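The pin head leans forward, at (160,505), so its foot has probably reached the edge of the bore. I carry on in small steps.

```bash
python3 chk.py && python3 -m crank '{"hand":[255],"translation":[[0,-0.0012,0]],"dr":[[0.01,0,0]]}' >/dev/null; python3 chk.py &&
python3 -m crank '{"hand":[255],"translation":[[0,-0.0012,0]],"dr":[[0.01,0,0]]}' >/dev/null; python3 chk.py &&
python3 -m crank '{"hand":[255],"translation":[[0,-0.0012,0]],"dr":[[0.01,0,0]]}' >/dev/null; python3 chk.py &&
python3 -m crank '{"hand":[255],"translation":[[0,-0.0012,0]],"dr":[[0.01,0,0]]}' >/dev/null; python3 chk.py
```

```text
t 14.55 tool az -142.3 r 0.1211 z 0.0573 Ft 0.2 F [-0.2 -0.4  0.6] pin top 0.0988 pin az -176.6 r 0.111
t 14.70 tool az -142.7 r 0.1212 z 0.0573 Ft 0.8 F [ 0.  -1.  -0.4] pin top 0.0987 pin az -176.9 r 0.111
t 14.85 tool az -143.3 r 0.1212 z 0.0573 Ft 0.2 F [ 0.1 -0.2  0.1] pin top 0.0857 pin az -173.9 r 0.111
t 14.90 tool az -143.5 r 0.1212 z 0.0573 Ft 0.3 F [-0.4 -0.7 -0.2] pin top 0.0856 pin az -175.6 r 0.111
t 14.95 tool az -143.5 r 0.1212 z 0.0573 Ft 0.2 F [ 0.3 -0.  -0.2] pin top 0.0855 pin az -175.1 r 0.112
```

It dropped and I stopped pushing. I back off the stud and check.

```bash
python3 -m crank '{"hand":[255,255,255,255],"translation":[[0,0.002,0],[0,0.006,0],[0,0.008,0],[0,0.008,0]],"dr":[[0,0,0],[0,0,0],[0,0,0],[0,0,0]]}' >/dev/null; python3 chk.py
python3 -m crank '{"hand":[255,255,255,255,255],"translation":[[-0.02,0,0],[-0.05,0,0],[-0.08,0,0],[-0.09,0,0],[-0.09,0,0]],"dr":[[0,0,0],[0,0,0],[0,0,0],[0,0,0],[0,0,0]]}' >/dev/null; python3 chk.py
python3 - <<'E'
from h import *
im,d=cams.get_image('wrist');cv2.imwrite('pics/w4.png',cv2.convertScaleAbs(cv2.resize(im,(768,576)),alpha=1.4))
E
```

```text
t 15.40 tool az -139.4 r 0.1216 z 0.0573 Ft -0.2 F [-0.6 -0.3 -0.5] pin top 0.0855 pin az -175.3 r 0.111
t 15.95 tool az -139.4 r 0.1214 z 0.1483 Ft 0.7 F [ 0.2 -0.7  0.4] pin top 0.0854 pin az -175.7 r 0.112
```

View pics/w4.png

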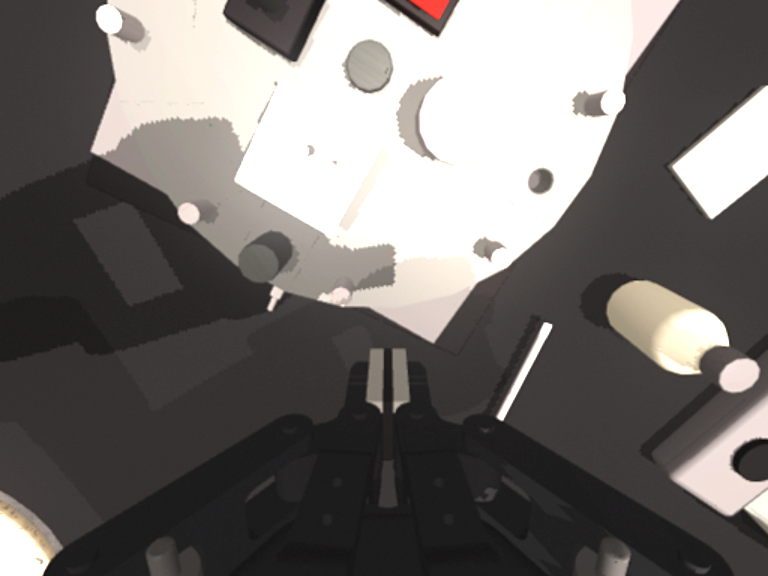

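```bash
cat > fit.py <<'E'
from h import *
c=cams.calibration('wrist');ds=[cams.get_image('wrist')[1] for _ in range(3)];d=np.median(ds,0)
f=192/np.tan(np.radians(c['vertical_fov']/2));E=np.array(c['extrinsics']);ax=np.array([.5888,-.094])
v,u=np.mgrid[0:384,0:512];P=np.stack([(u-c['cx'])/f*d,(v-c['cy'])/f*d,d],-1).reshape(-1,3)[d.ravel()>.05]@E[:3,:3].T+E[:3,3]
def sel(a0,a1,r0,r1,z0,z1):
    q=P[:,:2]-ax;r=np.hypot(*q.T);a=np.degrees(np.arctan2(q[:,1],q[:,0]))%360;return P[(r>r0)&(r<r1)&(a>a0)&(a<a1)&(P[:,2]>z0)&(P[:,2]<z1)]
H=sel(172,198,.095,.13,.079,.095);m=H[:,:2].mean(0);A=np.c_[H[:,:2]-m,np.ones(len(H))]
for _ in range(4):
    k,*_r=np.linalg.lstsq(A,H[:,2],rcond=None);res=H[:,2]-A@k;g=abs(res)<max(.0008,np.median(abs(res))*2.5);H=H[g];A=A[g]
m2=H[:,:2].mean(0)-ax
print('head n',len(H),'z mean',H[:,2].mean().round(4),'slopes deg',np.degrees(k[:2]).round(1),'az',np.degrees(np.arctan2(m2[1],m2[0])).round(1),'r',np.hypot(*m2).round(4),'size',np.ptp(H[:,:2],0).round(4))
for a in ((165,172),(192,198)):
    T=sel(*a,.09,.125,.03,.06);print('table z',np.median(T[:,2]).round(4),len(T))
E
python3 fit.py
```

```text
head n 501 z mean 0.0846 slopes deg [-0.7  0.2] az -175.7 r 0.1122 size [0.021  0.0206]
table z 0.0481 549
table z 0.0483 455
```

```bash
python3 d.py .477 -.1025 .2 -49
python3 -m crank '{"hand":[255,255,255,255,255],"translation":[[-0.03,-0.01,0],[-0.052,-0.03,-0.01],[-0.052,-0.05,-0.025],[-0.052,-0.063,-0.037],[-0.052,-0.063,-0.037]],"dr":[[0,0,0],[0,0,0],[0,0,0],[0,0,0],[0,0,0]]}' >/dev/null; python3 d.py .477 -.1025 .2 -49; python3 fit.py
```

```text
t 16.2 pos [ 0.4958 -0.1726  0.1461] az -54.2 tilt [-0.0021  0.0013] F [-0.4  0.3 -0.2] w 0.0001 q6 22.1
translation [-0.0538 -0.0679 -0.0257] dr x -0.091
t 16.7 pos [ 0.4892 -0.0984  0.1988] az -54.1 tilt [-0.0011  0.0008] F [-0.5  0.8 -1.1] w -0.0002 q6 29.1
translation [-0.0012 -0.0038  0.0123] dr x -0.089
head n 291 z mean 0.0845 slopes deg [-0.9 -0.3] az -176.3 r 0.1121 size [0.0207 0.0208]
table z 0.048 369
table z 0.0481 287
```

```bash
python3 - <<'E'
import numpy as np
src=open('fit.py').read()
src=src.replace("c=cams.calibration('wrist');ds=[cams.get_image('wrist')[1] for _ in range(3)];d=np.median(ds,0)","c=np.load('pics/wc.npy',allow_pickle=True).item();d=np.load('pics/w3.npy')").replace("sel(172,198,.095,.13,.079,.095)","sel(215,240,.095,.13,.094,.105)").replace("((165,172),(192,198))","((210,215),(241,246))")
exec(src)
src=src.replace('pics/w3.npy','pics/w1.npy')
E
python3 - <<'E'
from h import *
# current: rim-hole geometry of table from other holes not needed; side view of head height via top cam
c=cams.calibration('top');im,d=cams.get_image('top')
p=np.array([.4768,-.1022]);
for z in (.082,.0845):
    u,v=proj(c,[*p,z]);o,r=ray(c,(u,v));k=d[int(v)-2:int(v)+4,int(u)-2:int(u)+4];print((u,v),((o+r*np.median(k))[2]).round(4))
E
```

```text
head n 1550 z mean 0.0985 slopes deg [-0.7 -0.3] az -132.9 r 0.1104 size [0.0217 0.0213]
table z 0.048 690
table z 0.048 734
(np.float64(287.0419596899444), np.float64(218.83642942208792)) 0.491
(np.float64(287.1050524269161), np.float64(218.82347281339725)) 0.491
```

Head top measures 14 mm lower than before, not the expected 16 mm, so the pin may be hanging slightly pinched. I'll go back and nudge the stud very gently, within the play.

```bash
python3 -m crank '{"hand":[255,255,255,255],"translation":[[0,0.02,0.012],[0,0.05,0.028],[0,0.063,0.037],[0.02,0.063,0.037]],"dr":[[0,0,0],[0,0,0],[0,0,0],[0,0,0]]}' >/dev/null; python3 d.py .4966 -.1730 .057 -54.2
python3 -m crank '{"hand":[255,255,255,255,255],"translation":[[0.03,0,0],[0.07,0,0],[0.1,0,0],[0.12,0,0],[0.122,0,0]],"dr":[[0,0,0],[0,0,0],[0,0,0],[0,0,0],[0,0,0]]}' >/dev/null; python3 chk.py
python3 d.py .4966 -.1730 .057 -54.2
```

```text
t 17.3 pos [ 0.4971 -0.1759  0.1805] az -54.4 tilt [ 0.0038 -0.0026] F [ 0.4 -0.5 -0.8] w -0.0003 q6 22.0
translation [ 0.1235 -0.0032 -0.0011] dr x -0.003
t 17.80 tool az -140.1 r 0.1224 z 0.0550 Ft 0.2 F [ 0.2 -0.   1.5] pin top 0.0858 pin az -174.7 r 0.111
t 17.85 pos [ 0.4956 -0.1728  0.0563] az -54.2 tilt [-0.0023  0.0015] F [ 0.5  0.4 -1.3] w 0.0002 q6 22.1
translation [-0.0007  0.0007 -0.0007] dr x -0.001
```

```bash
cat > ch2.py <<'E'
from h import *
import sys
s=[sensors.observe()];p=np.array(s[0]['position']);w=p[:2]-[.5888,-.094];ta=np.arctan2(w[1],w[0])
Ft=np.array(s[0]['ft_force'])[:2]@[-np.sin(ta),np.cos(ta)]
exec(open('fit.py').read().split("for a in")[0].replace("range(3)","range(1)").replace(".079",".075"))if False else None
print('t %.2f az %.2f Ft %.2f'%(s[0]['time_s'],np.degrees(ta),Ft));sys.exit(int(abs(Ft)>4))
E
python3 -m crank '{"hand":[255,255,255],"translation":[[0,-0.002,0],[0,-0.005,-0.0001],[0,-0.007,-0.0002]],"dr":[[0.02,0,0],[0.04,0,0],[0.057,0,0]]}' >/dev/null; python3 ch2.py; python3 chk.py
python3 -m crank '{"hand":[255,255],"translation":[[0,-0.0006,0],[0,-0.0012,0]],"dr":[[0.005,0,0],[0.01,0,0]]}' >/dev/null; python3 ch2.py; python3 chk.py; python3 ch2.py &&
python3 -m crank '{"hand":[255,255],"translation":[[0,-0.0006,0],[0,-0.0006,0]],"dr":[[0.005,0,0],[0.005,0,0]]}' >/dev/null; python3 ch2.py; python3 chk.py; python3 fit.py
```

```text
t 18.15 az -142.87 Ft -0.82
t 18.15 tool az -142.9 r 0.1208 z 0.0583 Ft -0.8 F [-0.3  0.8  0. ] pin top 0.0856 pin az -175.2 r 0.111
t 18.40 az -143.44 Ft -1.15
t 18.40 tool az -143.4 r 0.1208 z 0.0576 Ft -1.1 F [-1.2  0.5 -0.4] pin top 0.0855 pin az -175.2 r 0.111
t 18.45 az -143.46 Ft 0.88
t 18.65 az -143.66 Ft 0.61
t 18.65 tool az -143.7 r 0.1209 z 0.0574 Ft 0.6 F [ 0.3 -0.5  1.1] pin top 0.0855 pin az -175.2 r 0.111
head n 1283 z mean 0.0845 slopes deg [-0.8  0.2] az -175.8 r 0.1122 size [0.021  0.0209]
table z 0.048 818
table z 0.0481 679
```

Still no contact force; I continue in 0.6 mm steps.

```bash
python3 -m crank '{"hand":[255,255],"translation":[[0,-0.0006,0],[0,-0.0006,0]],"dr":[[0.005,0,0],[0.005,0,0]]}' >/dev/null; python3 ch2.py; python3 chk.py; python3 ch2.py &&
python3 -m crank '{"hand":[255,255],"translation":[[0,-0.0006,0],[0,-0.0006,0]],"dr":[[0.005,0,0],[0.005,0,0]]}' >/dev/null; python3 ch2.py; python3 chk.py; python3 ch2.py &&
python3 -m crank '{"hand":[255,255],"translation":[[0,-0.0006,0],[0,-0.0006,0]],"dr":[[0.005,0,0],[0.005,0,0]]}' >/dev/null; python3 ch2.py; python3 chk.py; python3 ch2.py;python3 fit.py
```

```text
t 19.05 az -144.04 Ft 1.36
t 19.05 tool az -144.0 r 0.1208 z 0.0573 Ft 1.4 F [ 0.7 -1.2  0.6] pin top 0.0856 pin az -175.2 r 0.111
t 19.10 az -144.03 Ft 0.85
t 19.30 az -144.32 Ft 0.91
t 19.30 tool az -144.3 r 0.1208 z 0.0574 Ft 0.9 F [ 0.  -1.1  1.2] pin top 0.0856 pin az -175.8 r 0.111
t 19.35 az -144.34 Ft 0.57
t 19.55 az -144.63 Ft 0.59
t 19.55 tool az -144.6 r 0.1207 z 0.0573 Ft 0.6 F [-0.3 -0.9  0.8] pin top 0.0857 pin az -177.1 r 0.111
t 19.60 az -144.63 Ft 0.93
head n 1272 z mean 0.0845 slopes deg [-0.4 -2.9] az -177.7 r 0.1122 size [0.0212 0.0206]
table z 0.048 830
table z 0.048 677
```

Run:
```python
from h import *
c=cams.calibration('wrist');im,d=cams.get_image('wrist')
u,v=map(int,proj(c,[.4768,-.1022,.065]));x0=max(0,u-50);y0=max(0,min(v-45,284));print(u,v,x0,y0)
cv2.imwrite('pics/c5.png',cv2.convertScaleAbs(cv2.resize(im[y0:y0+100,x0:x0+130],(780,600),interpolation=cv2.INTER_CUBIC),alpha=2.2,beta=20))
np.save('pics/c5d.npy',d);np.save('pics/wc5.npy',c)
```

```text
150 220 100 175
```

View pics/c5.png

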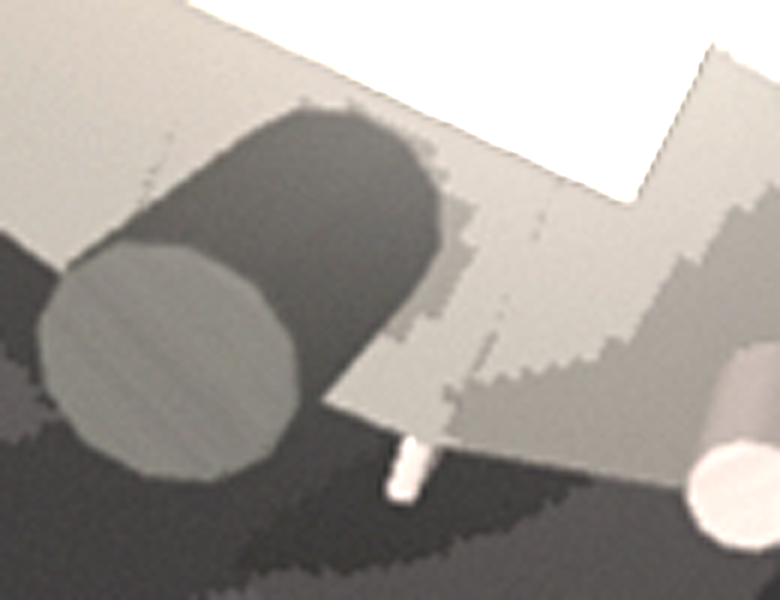

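```bash
python3 - <<'E'
from h import *
from scipy.optimize import least_squares
c=np.load('pics/wc5.npy',allow_pickle=True).item()
X=lambda u:100+u/6-.42;Y=lambda v:175+v/6-.42
t=np.linspace(0,2*np.pi,181)
def ext(ctr,n,r=.011):
    n=n/np.linalg.norm(n);a=np.cross(n,[0,0,1.]) if abs(n[2])<.9 else np.cross(n,[1.,0,0]);a/=np.linalg.norm(a);b=np.cross(n,a)
    C=np.array([proj(c,ctr+r*(np.cos(k)*a+np.sin(k)*b)) for k in t]);return C[:,0].min(),C[:,0].max(),C[:,1].min(),C[:,1].max()
def model(p,n,L):
    T=ext(p,n);B=ext(p-n*L,n);return [T[0],T[3],T[1],T[2],B[1],B[2]]
obs=[X(38),Y(481),X(299),Y(240),X(441),Y(108)]
for free in (True,False):
  def f(q):
    n=np.array([q[3],q[4],1]);n/=np.linalg.norm(n);return np.r_[np.array(model(q[:3],n,.034))-obs, [] if free else [(q[3]-.007)*100,(q[4]-.05)*100]]
  s=least_squares(f,[.477,-.1022,.083,.007,.05],x_scale=[.01]*3+[.05]*2);q=s.x
  n=np.array([q[3],q[4],1]);n/=np.linalg.norm(n);b=q[:3]-n*.034
  print('top',q[:3].round(4),'lean deg',np.degrees(q[3:]).round(1),'bottom',b.round(4),'res px',s.fun.round(2))
E
python3 -m crank '{"hand":[255,255,255],"translation":[[0,0.003,0],[0,0.006,0],[0,0.006,0]],"dr":[[0,0,0],[0,0,0],[0,0,0]]}' >/dev/null; python3 fit.py
```

```text
top [ 0.4722 -0.0975  0.0788] lean deg [-0.4  3.2] bottom [ 0.4724 -0.0994  0.0449] res px [-0.11 -0.12  0.07  0.08  0.04  0.05]
top [ 0.4726 -0.0976  0.0793] lean deg [0.3 2.9] bottom [ 0.4724 -0.0994  0.0453] res px [-0.2  -0.03  0.35 -0.16 -0.18  0.23 -0.16  0.07]
head n 1266 z mean 0.0845 slopes deg [-0.7 -2.8] az -177.6 r 0.1121 size [0.021  0.0211]
table z 0.0479 780
table z 0.048 702
```

The head looks close to the table, but depth still says about 2 mm high with a 3° lean, so the table holds the pin slightly pinched. A small gentle counter-clockwise nudge on the next stud should free it.

```bash
python3 -m crank '{"hand":[255,255,255,255,255],"translation":[[0,0.004,-0.0001],[0,0.0085,-0.0003],[0,0.0127,-0.0007],[0,0.0167,-0.0012],[0,0.0206,-0.0018]],"dr":[[-0.034,0,0],[-0.068,0,0],[-0.102,0,0],[-0.136,0,0],[-0.17,0,0]]}' >/dev/null; python3 ch2.py
python3 -m crank '{"hand":[255,255,255,255,255],"translation":[[0,0.004,-0.0001],[0,0.0085,-0.0003],[0,0.0127,-0.0007],[0,0.0167,-0.0012],[0,0.0206,-0.0018]],"dr":[[-0.034,0,0],[-0.068,0,0],[-0.102,0,0],[-0.136,0,0],[-0.17,0,0]]}' >/dev/null; python3 ch2.py
python3 d.py .5 -.2 .057 -30; python3 fit.py
```

```text
t 20.75 az -132.14 Ft 0.11
t 21.25 az -122.75 Ft -0.58
t 21.25 pos [ 0.5204 -0.2004  0.0573] az -39.6 tilt [-0.0002  0.0001] F [-0.5  0.3  0. ] w -0.0001 q6 6.4
translation [ 0.0003 -0.0159  0.0127] dr x -0.168
head n 1544 z mean 0.0845 slopes deg [-0.8 -2.6] az -177.8 r 0.1123 size [0.022  0.0208]
table z 0.048 791
table z 0.048 946
```

```bash
python3 -m crank '{"hand":[255,255,255],"translation":[[0,0.003,0],[0,0.006,-0.001],[0,0.009,-0.002]],"dr":[[-0.025,0,0],[-0.05,0,0],[-0.075,0,0]]}' >/dev/null; python3 ch2.py; python3 fit.py|head -1; python3 ch2.py &&
python3 -m crank '{"hand":[255,255],"translation":[[0,0.001,0],[0,0.002,0]],"dr":[[-0.008,0,0],[-0.016,0,0]]}' >/dev/null; python3 ch2.py; python3 fit.py|head -1; python3 ch2.py &&
python3 -m crank '{"hand":[255,255],"translation":[[0,0.001,0],[0,0.001,0]],"dr":[[-0.008,0,0],[-0.008,0,0]]}' >/dev/null; python3 ch2.py; python3 fit.py|head -1; python3 ch2.py &&
python3 -m crank '{"hand":[255,255],"translation":[[0,0.001,0],[0,0.001,0]],"dr":[[-0.008,0,0],[-0.008,0,0]]}' >/dev/null; python3 ch2.py; python3 fit.py|head -1
```

```text
t 21.70 az -118.48 Ft 0.37
head n 1597 z mean 0.0845 slopes deg [-0.9 -2.4] az -177.6 r 0.1121 size [0.0212 0.021 ]
t 21.85 az -118.52 Ft 0.51
t 22.05 az -117.70 Ft -0.40
head n 1551 z mean 0.0845 slopes deg [-1.1 -2.1] az -177.4 r 0.1116 size [0.0218 0.0207]
t 22.20 az -117.73 Ft -0.62
t 22.40 az -117.22 Ft -0.06
head n 1623 z mean 0.0845 slopes deg [-0.7  0.2] az -175.8 r 0.112 size [0.0211 0.021 ]
t 22.55 az -117.23 Ft -1.31
t 22.75 az -116.75 Ft -1.93
head n 1629 z mean 0.0844 slopes deg [-0.9  0.2] az -175.7 r 0.112 size [0.0216 0.0207]
```

```bash
python3 -m crank '{"hand":[255,255],"translation":[[0,0.001,0],[0,0.001,0]],"dr":[[-0.008,0,0],[-0.008,0,0]]}' >/dev/null; python3 ch2.py; python3 fit.py|head -1; python3 ch2.py &&
python3 -m crank '{"hand":[255,255],"translation":[[0,0.001,0],[0,0.001,0]],"dr":[[-0.008,0,0],[-0.008,0,0]]}' >/dev/null; python3 ch2.py; python3 fit.py|head -1
python3 - <<'E'
from h import *
# profile of pin in depth: heights seen along the head, to find gap between head bottom and table
src=open('fit.py').read().split("H=sel")[0];exec(src)
H=sel(170,200,.09,.135,.049,.09)
print(np.histogram(H[:,2],bins=np.arange(.049,.090,.002)))
m=np.array([np.cos(np.radians(-175.7)),np.sin(np.radians(-175.7))])*.1122+ax
for a,b in ((.049,.052),(.052,.055),(.055,.06),(.065,.07),(.075,.08)):
    K=H[(H[:,2]>a)&(H[:,2]<b)];r=np.hypot(*(K[:,:2]-m).T);print(a,len(K),np.percentile(r,[10,25,50,75]).round(4) if len(K) else '')
E
```

```text
t 23.10 az -116.28 Ft -0.59
head n 1624 z mean 0.0845 slopes deg [-1.1  0.6] az -175.4 r 0.1118 size [0.0216 0.0208]
t 23.25 az -116.32 Ft -0.90
t 23.45 az -115.85 Ft -1.64
head n 1664 z mean 0.0845 slopes deg [-1.2  3.3] az -173.5 r 0.112 size [0.0216 0.0217]
(array([ 194,   24,   61,   92,   96,  107,   97,  117,  107,  122,  125,
        129,  140,  150,  149,  145,  182, 1573,  335,    0]), array([0.049, 0.051, 0.053, 0.055, 0.057, 0.059, 0.061, 0.063, 0.065,
       0.067, 0.069, 0.071, 0.073, 0.075, 0.077, 0.079, 0.081, 0.083,
       0.085, 0.087, 0.089]))
0.049 203 [0.0117 0.0136 0.018  0.0228]
0.052 76 [0.009  0.0095 0.0117 0.0123]
0.055 240 [0.0092 0.01   0.0113 0.0122]
0.065 297 [0.009  0.01   0.0114 0.0126]
0.075 375 [0.0086 0.0101 0.0117 0.0132]
```

The lean flips from side to side within the play while the height stays the same, so the pin has caught and the head rests on something solid. I'll bring the table back to the middle of the play so the pin stands upright, then leave.

```bash
python3 -m crank '{"hand":[255,255,255,255,255],"translation":[[0,-0.005,-0.0001],[0,-0.0099,-0.0004],[0,-0.0148,-0.0009],[0,-0.0198,-0.0016],[0,-0.0246,-0.0025]],"dr":[[0.04,0,0],[0.08,0,0],[0.12,0,0],[0.16,0,0],[0.2,0,0]]}' >/dev/null; python3 ch2.py
python3 -m crank '{"hand":[255,255,255,255,255],"translation":[[0,-0.005,-0.0001],[0,-0.0099,-0.0004],[0,-0.0148,-0.0009],[0,-0.0198,-0.0016],[0,-0.0246,-0.0025]],"dr":[[0.04,0,0],[0.08,0,0],[0.12,0,0],[0.16,0,0],[0.2,0,0]]}' >/dev/null; python3 ch2.py;python3 fit.py|head -1
python3 d.py .49 -.17 .057 -54
```

```text
t 24.25 az -127.13 Ft 0.31
t 24.75 az -138.67 Ft -0.58
head n 1282 z mean 0.0845 slopes deg [-1.1  3.4] az -173.5 r 0.1118 size [0.0209 0.0206]
t 24.9 pos [ 0.4983 -0.1737  0.0575] az -55.5 tilt [ 0.0004 -0.0003] F [0.1 0.6 0.4] w 0.0001 q6 23.4
translation [ 0.0005 -0.0078  0.0048] dr x -0.026
```

```bash
python3 -m crank '{"hand":[255,255,255],"translation":[[0,-0.002,0],[0,-0.0045,-0.0001],[0,-0.0065,-0.0002]],"dr":[[0.02,0,0],[0.035,0,0],[0.05,0,0]]}' >/dev/null; python3 ch2.py; python3 fit.py|head -1; python3 ch2.py &&
python3 -m crank '{"hand":[255,255],"translation":[[0,-0.0008,0],[0,-0.0015,0]],"dr":[[0.006,0,0],[0.012,0,0]]}' >/dev/null; python3 ch2.py; python3 fit.py|head -1; python3 ch2.py &&
python3 -m crank '{"hand":[255,255],"translation":[[0,-0.0008,0],[0,-0.0015,0]],"dr":[[0.006,0,0],[0.012,0,0]]}' >/dev/null; python3 ch2.py; python3 fit.py|head -1
```

```text
t 25.20 az -141.81 Ft 0.22
head n 1276 z mean 0.0845 slopes deg [-1.1  3.4] az -173.6 r 0.1121 size [0.0215 0.0209]
t 25.35 az -141.78 Ft -0.35
t 25.55 az -142.45 Ft -0.69
head n 1259 z mean 0.0845 slopes deg [-1.3  3.5] az -173.6 r 0.112 size [0.0214 0.0209]
t 25.70 az -142.46 Ft 0.13
t 25.90 az -143.10 Ft 0.87
head n 1224 z mean 0.0845 slopes deg [-0.7  0.3] az -175.7 r 0.1121 size [0.0211 0.0208]
```

Upright again. I retreat and do the last check with the top and side cameras.

```bash
python3 -m crank '{"hand":[255,255,255,255,255],"translation":[[0,0.004,0],[0,0.008,0],[-0.02,0.008,0],[-0.06,0.008,0],[-0.1,0.008,0]],"dr":[[0,0,0],[0,0,0],[0,0,0],[0,0,0],[0,0,0]]}' >/dev/null; python3 fit.py
python3 d.py .35 .25 .25 -54
python3 -m crank '{"hand":[255,255,255,255,255],"translation":[[-0.04,-0.02,0],[-0.08,-0.06,0],[-0.09,-0.1,0],[-0.09,-0.15,0],[-0.09,-0.2,0]],"dr":[[0,0,0],[0,0,0],[0,0,0],[0,0,0],[0,0,0]]}' >/dev/null
python3 -m crank '{"hand":[255,255,255,255,255],"translation":[[0,-0.04,0],[0,-0.08,0],[0,-0.12,0],[0,-0.16,0],[0,-0.16,0]],"dr":[[0,0,0],[0,0,0],[0,0,0],[0,0,0],[0,0,0]]}' >/dev/null
python3 d.py .35 .25 .25 -54
python3 - <<'E'
from h import *
for n in ('top','side'):
    c=cams.calibration(n);d=np.median([cams.get_image(n)[1] for _ in range(3)],0);im=cams.get_image(n)[0];cv2.imwrite(f'pics/end_{n}.png',im)
    for nm,q in (('pin',[.4769,-.1024,.083]),('thick',[.408,.3575,.08]),('tableface',[.4805,-.075,.048])):
        u,v=proj(c,q);o,r=ray(c,(u,v));u,v=int(round(u)),int(round(v));k=d[v-3:v+4,u-3:u+4];print(n,nm,(u,v),np.sort([(o+r*x)[2] for x in k.ravel()])[::8].round(4))
E
```

```text
head n 369 z mean 0.0811 slopes deg [-0.6  1. ] az -176.4 r 0.1143 size [0.0193 0.0193]
table z 0.0448 437
table z 0.0445 371
t 26.7 pos [ 0.4982 -0.1732  0.1594] az -59.8 tilt [ 0.0044 -0.0027] F [ 0.1 -0.8 -0.9] w 0.0002 q6 27.8
translation [-0.0924 -0.4399 -0.0849] dr x -0.102
t 27.7 pos [0.3135 0.1413 0.2464] az -59.5 tilt [-0.0025  0.0006] F [-0.3 -0.1 -0.5] w 0.0002 q6 63.7
translation [-0.0036 -0.0752 -0.0866] dr x -0.096
top pin (287, 219) [0.0475 0.0831 0.0843 0.0849 0.0854 0.0859 0.0881]
top thick (106, 250) [0.0788 0.0802 0.0806 0.0809 0.0813 0.082  0.0836]
top tableface (276, 218) [0.046  0.0469 0.048  0.0483 0.0487 0.0497 0.0511]
side pin (246, 213) [0.04   0.0456 0.0817 0.084  0.086  0.0877 0.0909]
side thick (188, 123) [-0.0119 -0.0047  0.0769  0.0793  0.0817  0.0834  0.0876]
side tableface (245, 213) [0.0408 0.0454 0.0798 0.0831 0.0852 0.0875 0.0907]
```

Run:
```python
from rig import env,sensors
s=sensors.observe();print(s['time_s'],s['ft_force'])
print(env.close_job())
```

```text
28.1 [-0.04884332 -0.27929426 -0.6174459 ]
the job is handed in; nothing more can be done
None
```

The slim pin is caught in the lock bore with the cube at the front. One check disagreed: the pin dropped about 14 mm where 16 mm was expected.

**What I did:** I took the slim pin from the stand, stood it in the cube's rim hole and let go. I then pushed the table clockwise on the stud with closed fingers, in small steps, until the pin dropped. The force along the push stayed around 2 N or less, and I did not touch the pin again after releasing it. I handed in at 28.1 s with the arm clear.

**Last checks:**
- **Position:** the pin is about 4° past the front pointer, inside the ±7.5° allowed for the bore. It stands upright.
- **Catch:** I nudged the table gently both ways, a few mm in all. The pin's lean flipped by about ±3° but its height never changed, so it seems to rest on something solid. I then left the table in the middle of that play.
- **Height (disagrees):** the head top went from 98.5 mm to about 84.5 mm; 82 mm was expected. The wrist and top cameras both put it about 2 mm high. A close picture showed no shaft under the head, and the nudges did not lower it. I could not settle whether this is measuring bias or a real gap, and I did not press on the pin to find out.
- **Other things:** I saw no contact with the thick pin or the bystanders, but I did not view a last picture of the whole bench.

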